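# Seat a painted tile in the squaring nest and close the keeper

## Task

Slide the painted tile along the black work board into the wooden guide rails so that they centre it, and press it firmly but gently home against the adjustable back stop - the glaze is fragile, so never push hard. Then swing the brass keeper round by its red peg until its nose nips the tile against the stop, and let go, leaving the tile flat, square and held between the two. Leave the jar, the cup and the blue tumbler where they stand.

Things in the scene. Friction and masses are not known exactly. Their poses are not given: they have to be found in the camera images.
- board: Black work board, teal edge, 480 x 360 x 12 mm, fixed; position and heading vary. Origin on its underside (table height), on the nest's centre line. +x is the direction in which the tile is pushed into the nest, z up. Spans x = -280 to +200, y = -180 to +180 mm. Carries the rails (see nest_mouth), the stop and the keeper. A tile pushed off-centre can jam in the rails until eased off.
- nest_mouth (a point): Middle of the nest's mouth on the board's top (board x = -69, y = 0, z = 12 mm; same axes). Two fixed pale wooden rails, 18 mm high, 16 thick: inner faces at y = +/-81.5 mm here, converging at 22 degrees each to +/-51.5 mm at board x = +5, then parallel to x = +105 mm (1.5 mm clearance each side of the tile). Nothing stands behind a home tile's rear edge.
- stop: Adjustable back stop: dark steel bracket 20 x 103 x 18 mm, fixed between the rails, carrying on two rods an aluminium block 90 mm wide, 18 high, that the tile comes to rest against. Origin: board's top, middle of the bracket's near face (board x = +85 mm). The block's face is locked somewhere from x = +26 to +50 mm in the board's frame; its setting is not measured: feel for it. Rigid.
- tile: Square white glazed tile, blue pattern, 100 x 100 x 12 mm, about 0.24 kg (varies), loose and flat before the mouth, turned up to 0.3 rad. Origin: centre of its underside; z up, x towards the nest. Home: front edge flat on the stop's block (origin at board x = -24 to 0 mm), y = 0, z = 12 mm, square. 1 to 3 N slide it. 5 to 10 N on the stop seats it; a push or press above 20 N is damage.
- keeper (a joint): Angle of the brass keeper bar, rad, clockwise from above. Stays where left (2 N at the peg moves it). Bar 12 mm wide, 5 to 15 mm above the board's top. 0: points to the board's -x (open); starts at -0.25 (wider open) to 0. Near 1.57 it points to +y behind the tile; its nose meets the middle of a home tile's rear edge between 1.55 and 1.87. Joint ends at 2.0.
- keeper_pivot (a point): Axis of the keeper's pivot, at board x = -84, y = -100 mm; this point lies 32 mm above the table, 5 mm over the bar's top.
- keeper_nose (a point): Centre of the round nose (radius 8 mm, 10 mm thick) at the free end of the keeper bar, 100 mm from the pivot, on the bar's top (27 mm above the table). Shut, the nose bears on the tile's rear edge.
- keeper_peg (a point): Centre of the top of the round red peg that stands on the keeper bar, 70 mm from the pivot along the bar: diameter 12 mm, free height 33 mm above the bar, top 60 mm above the table. It can be pinched or pushed from any side.
- paint_jar: Lilac paint jar with white lid, 68 mm in diameter, 55 mm high, standing loose on the board beside or behind the nest. Origin: centre of its base. Not to be moved.
- dark_cup: Dark ceramic cup, 72 mm in diameter, 72 mm high, standing loose on the board beside or behind the nest. Origin: centre of its base. Not to be moved.
- shot_glass: Blue tumbler, 44 mm in diameter, 82 mm high, standing loose on the board beside or behind the nest. Origin: centre of its base. Not to be moved.
Mind the look-alikes: they are no part of the job. What is meant by the tile is not turquoise, and is the smaller of those in its own colour.

How it is judged:
By the outcome, as a careful person would: the job done as asked, in the order asked, and still so for the second after the job is handed in, with the robot touching nothing.
It also fails if it takes over 72 s, if anything falls off the work surface, if the arm or the gripper's body presses on something with over 40 N, if the wrist force passes 120 N, or if a joint passes its speed limit or range.

## Robot

A 7-joint arm with a two-finger parallel gripper is mounted at the origin on the work surface. World frame = base frame: x ahead of the robot, y to its left, z up, the work surface at z = 0. Lengths are in m, angles in rad, forces in N, time in s.
With the tool pointing down it reaches from about 0.35 to 0.9 m from the base axis. Payload 8.1 kg.
Tool frame: the origin (TCP) lies at the very end of the fingers, on their centre line; the grasp point (between the pads) lies 19 mm behind it; z points along the fingers, y is the line along which they close (so a half turn about z gives the same grasp; the last joint's range is limited). The gripper opens to 92 mm and grips with 3 to 60 N. Pads are 19 mm wide; open, the fingers measure 130 mm over their backs; the gripper's body (75 mm by 190 mm) begins 47 mm behind the grasp point.
Start: joints at [-1.316, 0.434, 0.025, 1.573, -0.012, 1.134, -0.075], TCP at [0.219, 0.585, 0.187] pointing down, gripper open.
Joint ranges: [-2.62, 2.62], [-0.44, 2.09], [-1.27, 1.32], [0.08, 2.57], [-1.32, 4.46], [0.12, 2], [-2.74, 2.74]. Speed limits (rad/s): [2.22, 2.22, 3.01, 3.01, 3.14, 3.14, 3.14].

## Interface

Orientations are given as [roll, pitch, yaw] about the fixed x, y, z axes, in that order (R = Rz(yaw) Ry(pitch) Rx(roll)).
In Python, from bench import r, optics, hand_in gives the robot as it stands.
- The arm moves only by the tool step_arm, never from a script. Its argument "commands" is a list that holds one entry, the list of rows, each a list of 6 numbers: the shift along the tool's x, y, z as a fraction of full scale, then the turn, a rotation vector about the tool's x, y, z as a fraction of full scale. In form: [[[x, y, z, wx, wy, wz], ...]]. A call has 1 to 20 rows; each row is the pose to reach, as a shift and turn from the pose commanded when the call began, along the tool's axes at that moment; what a row does not reach only later rows make up. Full scale, the value 1, is 0.08 m for a shift and pi/4 rad for a turn. A row lasts 1/8 s, in which the tool goes at most 62.5 mm and 10.7 degrees, less where a joint would pass 70% of its speed; a pose out of reach is approached as far as the arm can. A call with a number of a shift or a turn outside -1 to 1 is refused whole. A call with a gripper value outside its range is refused whole. "claw" is the opening, from -1 (shut) to 1 (fully open), set as the call begins (left out, the last holds). The fingers move at their own pace and stop on an object; the grip force is fixed at half the most. Time passes only in rows, so rows that repeat a pose let the fingers close. It gives the time, the measured TCP pose, the force, the opening and the grip force at its end, in the units of the state.
- r.state(): the state, without advancing time (a new reading comes with each control period).
- optics.get_image(name): name is "scene" or "top" or "wrist"; returns a dict with "img" (384x512x3 uint8, red, green, blue), "z_map" (384x512 float32, m along the optical axis (not along the pixel's ray), 0 where there is no reading), "camera_matrix" (3x3 intrinsics, pixels), "view" (4x4, takes a point from world to camera coordinates). Camera axes: x right, y down, z forward; pixel columns grow to the right and rows downward; lengths in m; the calibration is good to about 2 mm. The wrist camera is an equidistant fisheye: a pixel r from the principal point sees the ray r / f radians off the axis. A picture is of the moment at which its call begins.
- hand_in(): hands the job in; it is judged then, once.
The state is a dict: "time": time; "joint_pos": joint angles; "qvel": joint speeds; "joint_torque": joint torques, N m; "eef_pos": TCP position; "tool_rot": TCP orientation; "wrist_force": force on the tool from outside, world axes, zero at the start; "torque": the same for the moment, N m; "grip_width": finger opening in m; "finger_force": force on a finger pad.
Only numpy, scipy, OpenCV 4.12 (cv2) and the standard library are available. Lean on these libraries where they do the work, as an engineer would, in place of code of your own. Each camera call takes 0.05 s, during which the arm holds its last target. There are 200 camera calls.

## Working session

There is one attempt and no reset: what is moved stays moved. The work goes in short steps, Python scripts to look and compute and a tool call to move; the robot and the scene stay as the last step left them, time stands still between calls to the robot, and variables do not carry over. Pictures are saved under pics/ and viewed, at most 10 in all, crops included, and the job is handed in when it is done.

Besides the shell and the picture viewer there is one more tool, called after "Emit:" by a JSON object that holds its "method" and its "body". step_arm: Moves the arm, as the interface text tells. Its arguments: {"type":"object","properties":{"commands":{"type":"array","items":{"type":"array","items":{"type":"array","items":{"type":"number"}}}},"claw":{"type":"number"}},"required":["commands"]}

```bash
ls; mkdir -p pics
cat > h.py <<'E'
import numpy as np,cv2
from bench import r,optics,hand_in
def get(n):
    d=optics.get_image(n);return d
def save(d,f,crop=None,s=1):
    im=d["img"][:,:,::-1]
    if crop: im=im[crop[1]:crop[3],crop[0]:crop[2]]
    cv2.imwrite("pics/"+f,cv2.resize(im,None,fx=s,fy=s,interpolation=cv2.INTER_CUBIC))
def ray(d,u,v,z):
    "pixel -> world point on plane z (pinhole)"
    K=np.array(d["camera_matrix"]);V=np.array(d["view"]);R=V[:3,:3];c=-R.T@V[:3,3]
    w=R.T@np.linalg.solve(K,[u,v,1.]);return c+w*(z-c[2])/w[2]
def proj(d,p):
    K=np.array(d["camera_matrix"]);V=np.array(d["view"]);q=K@(V[:3,:3]@np.array(p)+V[:3,3]);return q[:2]/q[2]
E
python3 - <<'E'
from h import *
print(r.state())
a=get("scene");b=get("top")
for n,d in(("s",a),("t",b)):
    np.savez(n+".npz",**d);print(d["camera_matrix"],d["view"])
cv2.imwrite("pics/top1.png",cv2.resize(b["img"][:,:,::-1],(800,600)))
save(a,"scene1.png",None,1.5)
E
```

```text
pics
{'time': 0.0, 'joint_pos': array([-1.31562446,  0.4352302 ,  0.02499778,  1.57409741, -0.01157679,
        1.13401039, -0.07508867]), 'qvel': array([-0.00063825,  0.00020123, -0.00035544,  0.00108507, -0.0016613 ,
        0.00053194, -0.00101714]), 'joint_torque': array([ 2.78678311e-05, -6.67883849e+01,  9.84603725e-01, -3.14434040e+01,
       -6.05268474e-02,  4.34525299e-02,  1.64533758e-04]), 'eef_pos': array([0.21874631, 0.5848518 , 0.18664073]), 'tool_rot': array([-3.14000155e+00,  1.76479287e-04,  2.78374977e+00]), 'wrist_force': array([ 0.60235282, -0.05753236, -0.51419045]), 'torque': array([-0.02896456, -0.05083305, -0.05949417]), 'finger_force': 0.0, 'grip_width': 0.09195974219207215}
[[472.47393346   0.         250.36341682]
 [  0.         472.47393346 195.02231044]
 [  0.           0.           1.        ]] [[-0.65315546  0.75717131  0.00891957  0.30711263]
 [ 0.64232158  0.56024436 -0.52301936 -0.35788616]
 [-0.40101239 -0.33588372 -0.85227413  1.55342517]
 [ 0.          0.          0.          1.        ]]
[[407.81052139   0.         254.89363356]
 [  0.         407.81052139 190.88307333]
 [  0.           0.           1.        ]] [[ 0.01098421 -0.99987666  0.01122524  0.0350851 ]
 [-0.98056049 -0.01297005 -0.19578793  0.53371859]
 [ 0.19590937 -0.00885645 -0.98058201  1.12947668]
 [ 0.          0.          0.          1.        ]]
```

View pics/top1.png

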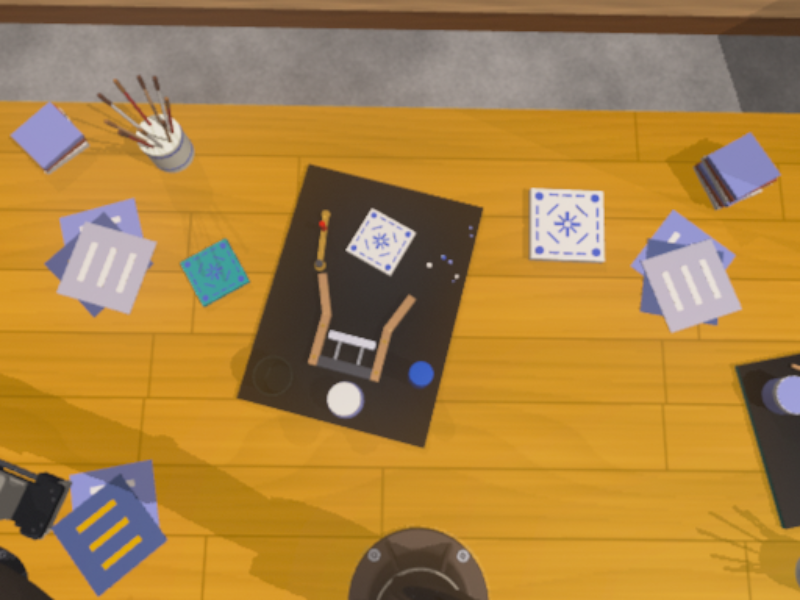

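View pics/scene1.png

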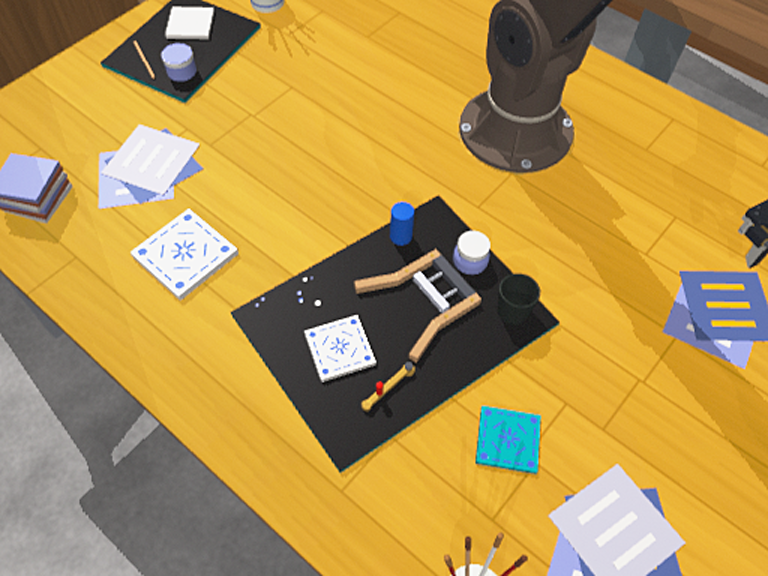

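The scene shows three candidate tiles in the 800x600 top view:
- White tile on the board at (381,241). It is the smaller white one, so it fits.
- White tile at (567,225), which is larger and off the board.
- Turquoise tile at (215,272), which is excluded by colour.

The jar is at (345,399), the cup at (272,376) and the tumbler at (421,374). The keeper's red peg is at (322,224).

```bash
cat > m.py <<'E'
from h import *
def quad(mask):
    c=max(cv2.findContours(mask,cv2.RETR_EXTERNAL,cv2.CHAIN_APPROX_NONE)[0],key=cv2.contourArea)
    h=cv2.convexHull(c);p=cv2.approxPolyDP(h,0.04*cv2.arcLength(h,True),True)[:,0].astype(float)
    # refine: fit lines to hull-side contour points
    c=c[:,0].astype(float);L=[]
    for i in range(len(p)):
        a,b=p[i],p[(i+1)%len(p)];t=(b-a)/np.linalg.norm(b-a);s=(c-a)@t;n=np.abs((c-a)@[-t[1],t[0]])
        k=c[(n<2.5)&(s>.08*np.linalg.norm(b-a))&(s<.92*np.linalg.norm(b-a))].astype(np.float32)
        vx,vy,x,y=cv2.fitLine(k,cv2.DIST_HUBER,0,.01,.01).ravel();L.append(np.cross([x,y,1],[x+vx,y+vy,1]))
    q=[np.cross(L[i-1],L[i]) for i in range(len(L))];return np.array([v[:2]/v[2] for v in q])
def tileq(d,lo,roi):
    im=d["img"].astype(int);m=np.zeros(im.shape[:2],np.uint8);x0,y0,x1,y1=roi
    w=(im[...,2]>110);m[y0:y1,x0:x1]=w[y0:y1,x0:x1]*255
    return quad(cv2.morphologyEx(m,cv2.MORPH_CLOSE,np.ones((3,3))))
E
python3 - <<'E'
from m import *
d=dict(np.load("t.npz"));s=dict(np.load("s.npz"));im=d["img"].astype(int)
m=np.zeros(im.shape[:2],np.uint8);R=(slice(100,292),slice(145,315));m[R]=((im.max(2)<75)*255).astype(np.uint8)[R]
m=cv2.morphologyEx(m,cv2.MORPH_CLOSE,np.ones((5,5)))
q=quad(m);W=np.array([ray(d,*p,.012) for p in q]);print(q,W,[np.linalg.norm(W[i]-W[i-1]) for i in range(len(W))])
t=tileq(d,0,(218,130,270,178));T=np.array([ray(d,*p,.024) for p in t]);print(t,T,[np.linalg.norm(T[i]-T[i-1]) for i in range(len(T))])
for n,e in(("top",d),("scene",s)):
    i=e["img"].astype(int);r_=((i[...,0]>150)&(i[...,1]<50)&(i[...,2]<60)).astype(np.uint8)
    N,_,st,c=cv2.connectedComponentsWithStats(r_);print(n,[(st[k,4],c[k],ray(e,*c[k],.050)) for k in range(1,N) if st[k,4]>5])
save(d,"tilecrop.png",(150,100,400,270),3)
E
```

```text
[[198.25314471 106.2835695 ]
 [307.32004896 133.72533528]
 [270.29505958 283.85680667]
 [152.4500144  253.40564105]] [[ 0.80853952  0.22109424  0.012     ]
 [ 0.72365189 -0.11889494  0.012     ]
 [ 0.26981086 -0.00602712  0.012     ]
 [ 0.35236879  0.33649748  0.012     ]] [np.float64(0.4705418618291733), np.float64(0.3504262512044818), np.float64(0.46766528725501355), np.float64(0.35233352416929414)]
[[237.68825086 132.81477094]
 [265.86052241 148.48128085]
 [249.4730851  175.95933424]
 [220.91627678 159.65427579]] [[0.71917366 0.09583363 0.024     ]
 [0.67057284 0.00944964 0.024     ]
 [0.58426706 0.05799398 0.024     ]
 [0.63355478 0.14470918 0.024     ]] [np.float64(0.09858707223957466), np.float64(0.0991172715118041), np.float64(0.09902140929127623), np.float64(0.09974369078774609)]
top [(np.int32(8), array([205.25 , 143.125]), array([0.67645948, 0.19055248, 0.05      ]))]
scene [(np.int32(25), array([252.48, 258.24]), array([0.67962398, 0.18702148, 0.05      ]))]
```

View pics/tilecrop.png

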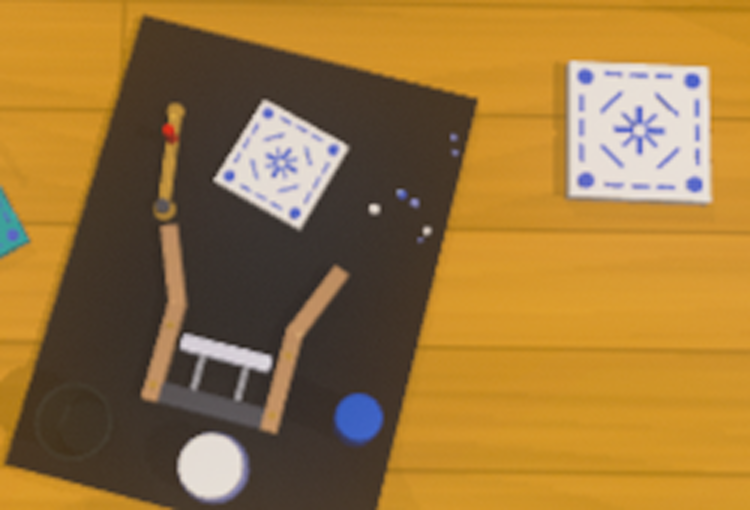

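The crop confirms the target: the smaller white tile on the board, centred at crop pixel (281,163). It measures about 99 mm, sits near board y = +3 mm and is turned about -16°. I'm moving to hover behind it.

Emit:
{"method": "step_arm", "body": {"commands": [[[0, 0, 0, 0, 0, -0.145], [0, 0, 0, 0, 0, -0.145]]], "claw": 0}}

```text
time: 0.35
eef_pos: [0.2189, 0.5851, 0.187]
tool_rot: [-3.141, -0.0, 2.897]
wrist_force: [0.1, 0.9, -0.9]
grip_width: 0.0766
finger_force: 0.0
```

Emit:
{"method": "step_arm", "body": {"commands": [[[-0.5, -0.3, 0, 0, 0, 0], [-0.97, -0.61, 0, 0, 0, 0]]]}}

```text
time: 0.6
eef_pos: [0.283, 0.5185, 0.187]
tool_rot: [-3.141, 0.0, 2.896]
wrist_force: [0.7, -1.0, -0.1]
grip_width: 0.0563
finger_force: 0.0
```

Emit:
{"method": "step_arm", "body": {"commands": [[[-0.5, -0.3, 0, 0, 0, 0], [-0.97, -0.61, 0, 0, 0, 0]]]}}

```text
time: 0.85
eef_pos: [0.347, 0.4519, 0.1874]
tool_rot: [-3.142, 0.0, 2.894]
wrist_force: [0.5, 0.5, 0.2]
grip_width: 0.0461
finger_force: 0.0
```

Emit:
{"method": "step_arm", "body": {"commands": [[[-0.5, -0.3, 0, 0, 0, 0], [-0.97, -0.61, 0, 0, 0, 0]]]}}

```text
time: 1.1
eef_pos: [0.4105, 0.3858, 0.1874]
tool_rot: [3.141, 0.0, 2.894]
wrist_force: [0.6, 0.2, -0.4]
grip_width: 0.0461
finger_force: 0.0
```

Emit:
{"method": "step_arm", "body": {"commands": [[[-0.5, -0.3, 0, 0, 0, 0], [-0.97, -0.61, 0, 0, 0, 0]]]}}

```text
time: 1.35
eef_pos: [0.4739, 0.3198, 0.1874]
tool_rot: [3.142, -0.0, 2.895]
wrist_force: [0.5, 0.6, -0.7]
grip_width: 0.0459
finger_force: 0.0
```

Emit:
{"method": "step_arm", "body": {"commands": [[[-0.5, -0.3, 0, 0, 0, 0], [-0.97, -0.61, 0, 0, 0, 0]]]}}

```text
time: 1.6
eef_pos: [0.5374, 0.2537, 0.1874]
tool_rot: [3.141, -0.0, 2.895]
wrist_force: [-0.6, 0.5, 0.1]
grip_width: 0.0459
finger_force: 0.0
```

Emit:
{"method": "step_arm", "body": {"commands": [[[-0.5, -0.3, 0, 0, 0, 0], [-0.97, -0.61, 0, 0, 0, 0]]]}}

```text
time: 1.85
eef_pos: [0.6009, 0.1877, 0.1873]
tool_rot: [3.142, -0.0, 2.895]
wrist_force: [0.6, -0.3, -0.5]
grip_width: 0.0459
finger_force: 0.0
```

Emit:
{"method": "step_arm", "body": {"commands": [[[-0.5, -0.3, 0, 0, 0, 0], [-0.97, -0.61, 0, 0, 0, 0], [-0.97, -0.61, 0, 0, 0, 0]]]}}

```text
time: 2.22
eef_pos: [0.6654, 0.1177, 0.1868]
tool_rot: [-3.139, 0.001, 2.889]
wrist_force: [-0.8, 0.7, 0.4]
grip_width: 0.0463
finger_force: 0.0
```

Emit:
{"method": "step_arm", "body": {"commands": [[[-0.5, -0.3, 0, 0, 0, 0], [-0.97, -0.61, 0, 0, 0, 0], [-0.97, -0.61, 0, 0, 0, 0]]]}}

```text
time: 2.6
eef_pos: [0.728, 0.0528, 0.1866]
tool_rot: [-3.139, 0.0, 2.891]
wrist_force: [-0.4, 0.1, -0.1]
grip_width: 0.046
finger_force: 0.0
```

Run:
```python
from m import *
d=dict(np.load("t.npz"));im=d["img"].astype(int)
a=np.deg2rad(166.05);ex=np.array([np.cos(a),np.sin(a)]);ey=np.array([-ex[1],ex[0]]);O=np.array([.53859,.10817])+.04*ex
B=lambda p:np.array([(p[:2]-O)@ex,(p[:2]-O)@ey])*1000
hsv=cv2.cvtColor(d["img"],cv2.COLOR_RGB2HSV)
roi=np.zeros(hsv.shape[:2],np.uint8);roi[185:246,194:270]=1
w=((hsv[...,0]<20)&(hsv[...,1]>70)&(hsv[...,2]>110)).astype(np.uint8)*roi
N,l,st,c=cv2.connectedComponentsWithStats(w)
for k in range(1,N):
    if st[k,4]>40:
        v,u=np.nonzero(l==k);P=np.array([B(ray(d,x,y,.030)) for x,y in zip(u,v)])
        par=P[(P[:,0]>15)&(P[:,0]<95)];fl=P[P[:,0]<0]
        print(st[k],"par y med",np.median(par[:,1]),par[:,1].min(),par[:,1].max(),"x",P[:,0].min(),P[:,0].max(),"slope",np.polyfit(par[:,0],par[:,1],1))
g=((im.min(2)>150)).astype(np.uint8)*roi;N,l,st,c=cv2.connectedComponentsWithStats(g)
for k in range(1,N):
    if st[k,4]>20:
        v,u=np.nonzero(l==k);P=np.array([B(ray(d,x,y,.030)) for x,y in zip(u,v)]);print("blk",st[k],P.min(0),P.max(0),P.mean(0))
print("peg",B(np.array([.678,.1888])),"tcp",B(r.state()["eef_pos"]))
w=get("wrist");np.savez("w.npz",**w);save(w,"w1.png",None,1.5)
```

```text
[197 185  15  49 318] par y med -59.198825293793654 -68.46645280495991 -49.56936165614615 x -38.756638640225404 105.87127984004621 slope [-8.91634427e-03 -5.85352531e+01]
[237 189  29  56 376] par y med 59.23622903301539 50.0121920169141 68.3245543956175 x -66.89636735349366 105.90496819784 slope [-2.95705494e-03  5.94587929e+01]
blk [210 212  30  12 164] [ 34.5789786  -45.14629216] [50.92373276 43.57497831] [42.58415741 -0.14291955]
peg [-155.86042531 -111.86021119] tcp [-237.14113008    8.10853745]
```

View pics/w1.png

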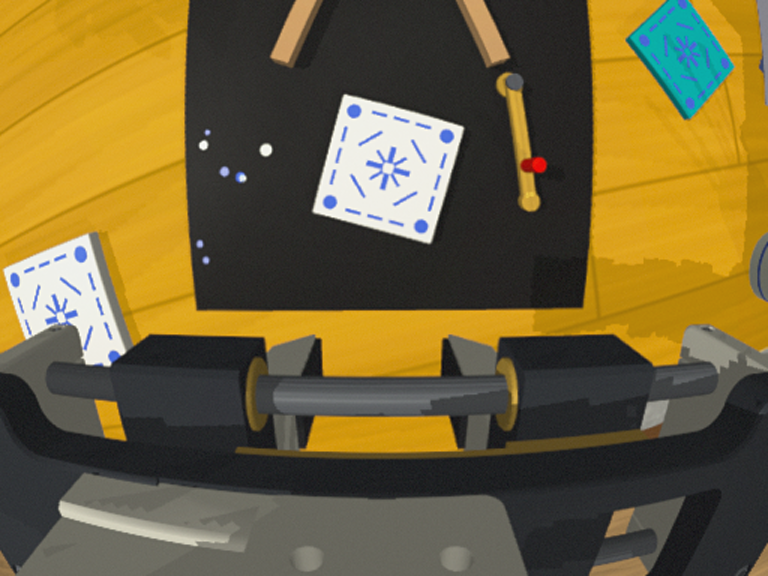

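The rails measure symmetric, at y = ±59 mm mid-wall, and the aluminium block's face is at about x = +35. That confirms the board frame. The wrist view shows the tile at (388,168), the peg at (537,165) and the rail mouths at (285,60) and (500,60). Next I descend behind the tile and do a first squaring push.

Emit:
{"method": "step_arm", "body": {"commands": [[[-0.06, 0.1, 0.5, 0, 0, 0], [-0.06, 0.1, 1, 0, 0, 0], [-0.06, 0.1, 1, 0, 0, 0]]]}}

```text
time: 3.02
eef_pos: [0.7301, 0.0656, 0.1041]
tool_rot: [-3.14, -0.007, 2.899]
wrist_force: [-0.7, 0.4, 0.3]
grip_width: 0.046
finger_force: 0.0
```

Emit:
{"method": "step_arm", "body": {"commands": [[[0, 0, 0.4, 0, 0, 0], [0, 0, 0.75, 0, 0, 0], [0, 0, 1, 0, 0, 0], [0, 0, 1, 0, 0, 0]]]}}

```text
time: 3.52
eef_pos: [0.7329, 0.0639, 0.0271]
tool_rot: [-3.141, -0.002, 2.898]
wrist_force: [0.8, -1.1, 0.2]
grip_width: 0.0459
finger_force: 0.0
```

Emit:
{"method": "step_arm", "body": {"commands": [[[0, 0, 0.07, 0, 0, 0], [0, 0, 0.13, 0, 0, 0], [0, 0, 0.13, 0, 0, 0]]]}}

```text
time: 3.9
eef_pos: [0.7336, 0.0632, 0.0171]
tool_rot: [3.142, -0.0, 2.898]
wrist_force: [-0.0, 0.2, -0.1]
grip_width: 0.0458
finger_force: 0.0
```

Emit:
{"method": "step_arm", "body": {"commands": [[[0.06, 0, 0, 0, 0, 0], [0.12, 0, 0, 0, 0, 0], [0.18, 0, 0, 0, 0, 0], [0.24, 0, 0, 0, 0, 0], [0.3, 0, 0, 0, 0, 0], [0.36, 0, 0, 0, 0, 0], [0.42, 0, 0, 0, 0, 0], [0.48, 0, 0, 0, 0, 0], [0.54, 0, 0, 0, 0, 0], [0.6, 0, 0, 0, 0, 0], [0.66, 0, 0, 0, 0, 0], [0.72, 0, 0, 0, 0, 0], [0.75, 0, 0, 0, 0, 0]]]}}

```text
time: 5.52
eef_pos: [0.675, 0.0779, 0.0171]
tool_rot: [3.142, -0.0, 2.898]
wrist_force: [0.7, 0.4, 0.1]
grip_width: 0.0452
finger_force: 0.0
```

```bash
cat > b.py <<'E'
from m import *
a=np.deg2rad(165.75);ex=np.array([np.cos(a),np.sin(a)]);ey=np.array([-ex[1],ex[0]]);O=np.array([.53859,.10817])+.04*ex
B=lambda p:np.array([(p[:2]-O)@ex,(p[:2]-O)@ey])*1000
def wray(d,u,v,z):
    K=d["camera_matrix"];V=d["view"];R=V[:3,:3];c=-R.T@V[:3,3];x=u-K[0,2];y=v-K[1,2];q=np.hypot(x,y);t=q/K[0,0]
    w=R.T@np.array([x/q*np.sin(t),y/q*np.sin(t),np.cos(t)]);return c+w*(z-c[2])/w[2]
E
python3 - <<'E'
from b import *
s=r.state();print("tcp",B(s["eef_pos"]),s["eef_pos"][2],s["wrist_force"])
w=get("wrist");np.savez("w.npz",**w);save(w,"w2.png",None,1.5)
E
```

```text
tcp [-179.71316327   -4.21256937] 0.017065602442990338 [0.66894144 0.38150545 0.13037551]
```

View pics/w2.png

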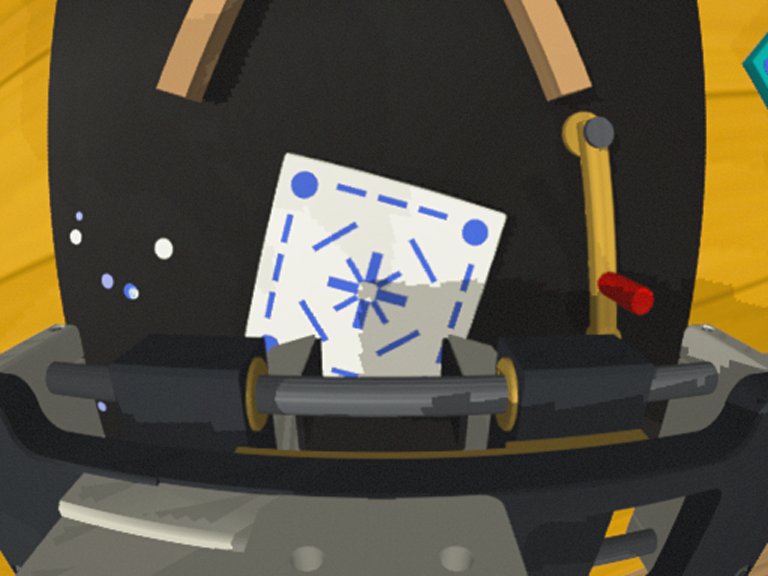

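The tile is in front of the fingers and still turned, with front corners at about (287,154) and (506,214). I'll measure its pose.

Run:
```python
from b import *
w=dict(np.load("w.npz"))
for n,(u,v),z in (("FL",(287,154),.024),("FR",(506,214),.024),("Lside",(246,333),.024),("railL",(157,89),.030),("railR",(592,89),.030)):
    print(n,B(wray(w,u/1.5,v/1.5,z)))
d=get("top")
try:
    t=tileq(d,0,(205,130,275,215));print(t);T=np.array([B(ray(d,*p,.024)) for p in t]);print(T)
except Exception as e: print(e)
save(d,"top2.png",(150,90,350,290),3)
```

```text
FL [-99.88960048  37.49634289]
FR [-125.0767084   -57.58342599]
Lside [-180.87516698   60.24273745]
railL [-66.11038073  97.18741984]
railR [-66.05609864 -95.51498336]
OpenCV(4.12.0) /io/opencv/modules/imgproc/src/linefit.cpp:50: error: (-215:Assertion failed) count > 0 in function 'fitLine2D_wods'
```

View pics/top2.png

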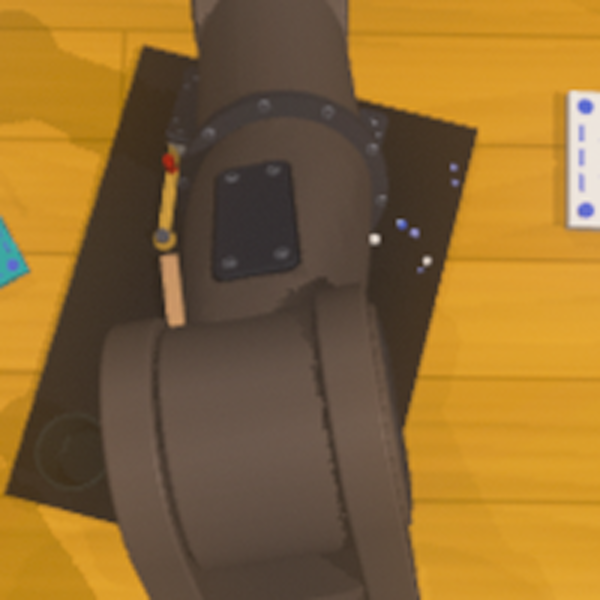

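Run:
```python
from b import *
w=dict(np.load("w.npz"));K=w["camera_matrix"];V=w["view"];R=V[:3,:3];c=-R.T@V[:3,3]
print("cam",B(c),c[2]); s=r.state();p=s["eef_pos"];print(p,B(p))
def wp(p):
    q=R@p+V[:3,3];t=np.arctan2(np.hypot(q[0],q[1]),q[2]);n=np.hypot(q[0],q[1]);return (K[0,0]*t*q[:2]/n+K[:2,2])*1.5,q[2]
for y in(-42,-23,0,23,42):
  for x in(-9,9):
    g=p[:2]+ex*x/1000+ey*y/1000;print(y,x,wp(np.array([*g,p[2]])))
z=w["z_map"]
for u,v in((287,160),(400,260),(350,350),(380,365),(310,360),(300,345),(470,350)):
    vv,uu=int(v/1.5),int(u/1.5);print(u,v,z[vv,uu])
```

```text
cam [-110.67010523   -2.57744047] 0.21475963331533976
[0.67517988 0.07785015 0.01707706] [-179.85045985   -4.23511392]
-42 -9 (array([470.34742132, 345.26147782]), np.float64(0.21123867195163434))
-42 9 (array([472.85197122, 309.5980447 ]), np.float64(0.20661130116011078))
-23 -9 (array([431.42468542, 345.56366093]), np.float64(0.21119417818736813))
-23 9 (array([432.95209284, 309.56558612]), np.float64(0.2065668073958446))
0 -9 (array([383.29340412, 345.57126062]), np.float64(0.21114031731483537))
0 9 (array([383.55287343, 309.40767794]), np.float64(0.20651294652331184))
23 -9 (array([335.08316966, 345.17482554]), np.float64(0.21108645644230262))
23 9 (array([334.06667988, 309.11950214]), np.float64(0.20645908565077906))
42 -9 (array([295.98310347, 344.55523769]), np.float64(0.21104196267803643))
42 9 (array([293.97182909, 308.79024636]), np.float64(0.20641459188651287))
287 160 0.18095067
400 260 0.19270861
350 350 0.20472707
380 365 0.2056441
310 360 0.1466228
300 345 0.15531646
470 350 0.15288605
```

Run:
```python
from b import *
w=dict(np.load("w.npz"));K=w["camera_matrix"];V=w["view"];R=V[:3,:3];c=-R.T@V[:3,3];z=w["z_map"]
for u,v in((287,160),(400,260),(350,350),(380,365),(310,343),(318,340),(300,345),(290,380),(290,440),(470,345),(150,250),(630,295),(595,130)):
    x=u/1.5-K[0,2];y=v/1.5-K[1,2];q=np.hypot(x,y);t=q/K[0,0];d=np.array([x/q*np.tan(t),y/q*np.tan(t),1])*z[int(v/1.5),int(u/1.5)]
    P=R.T@d+c;print((u,v),B(P).round(1),round(P[2]*1000,1))
print(r.state()["tool_rot"],r.state()["grip_width"])
```

```text
(287, 160) [-102.6   37.2] 25.3
(400, 260) [-146.1  -11.1] 24.8
(350, 350) [-188.6   11.2] 23.6
(380, 365) [-195.7   -2.7] 24.6
(310, 343) [-168.8   22.6] 66.0
(318, 340) [-170.6   20.8] 58.0
(300, 345) [-168.3   25.7] 69.3
(290, 380) [-148.8   14.9] 137.3
(290, 440) [-179.7   22. ] 112.5
(470, 345) [-169.  -35.] 67.1
(150, 250) [-142.3  113.3] 12.6
(630, 295) [-152.5 -104.4] 58.0
(595, 130) [-85.  -96.1] 31.5
[ 3.14152176e+00 -3.89451686e-05  2.89777209e+00] 0.04568618222397982
```

The tile hasn't moved. Depth shows it lying between and under the fingers, and the lowest visible finger point is at z ≈ 58 mm even though the TCP reads 17 mm. I'll check this from the scene camera.

Run:
```python
from b import *
s=get("scene");np.savez("s2.npz",**s);g=r.state()["eef_pos"]
print(proj(s,g),proj(s,g+[0,0,.04]))
save(s,"s2.png",(160,140,360,290),4)
```

```text
[221.83022013 237.07671586] [221.16443378 230.07997123]
```

View pics/s2.png

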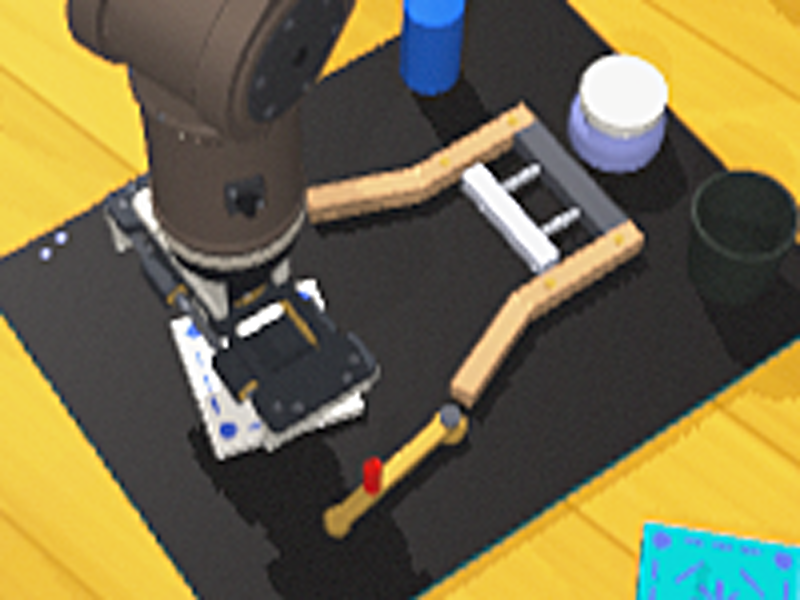

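Run:
```python
from b import *
s=dict(np.load("s2.npz"));K=s["camera_matrix"];V=s["view"];R=V[:3,:3];c=-R.T@V[:3,3];z=s["z_map"]
for u,v in((310,370),(285,400),(350,350),(370,375),(300,420),(265,438),(330,412),(360,408),(340,425),(245,325),(220,400),(225,445),(305,295),(372,475)):
    a,b=160+u/4,140+v/4;zz=z[int(b),int(a)];P=R.T@(np.linalg.solve(K,[a,b,1])*zz+V[:3,3]*0)+c if zz else None
    print((u,v),None if P is None else (B(P).round(0),round(P[2]*1000)))
w=dict(np.load("w.npz"));K=w["camera_matrix"];V=w["view"];R=V[:3,:3];c=-R.T@V[:3,3];z=w["z_map"]
# lowest points of things above tile, in gripper region of wrist view
v,u=np.mgrid[205:300:1,160:340:1];x=u-K[0,2];y=v-K[1,2];q=np.hypot(x,y);t=q/K[0,0];D=np.stack([x/q*np.tan(t),y/q*np.tan(t),np.ones_like(x)],-1)*z[v,u][...,None]
P=D@R+c;H=P[...,2]*1000;BX=((P[...,:2]-O)@np.c_[ex,ey])*1000
np.set_printoptions(linewidth=250,suppress=True)
print(H[::6,::8].round(0).astype(int));print(BX[::6,::8,0].round(0).astype(int))
```

```text
(310, 370) (array([-179.,  -80.]), 165)
(285, 400) (array([-201.,  -87.]), 163)
(350, 350) (array([-152.,  -81.]), 161)
(370, 375) (array([-152., -102.]), 164)
(300, 420) (array([-200., -100.]), 158)
(265, 438) (array([-217.,  -89.]), 136)
(330, 412) (array([-174.,  -93.]), 126)
(360, 408) (array([-129.,  -61.]), 24)
(340, 425) (array([-142.,  -56.]), 6)
(245, 325) (array([-157.,   34.]), 21)
(220, 400) (array([-201.,   -5.]), 26)
(225, 445) (array([-215.,  -32.]), 22)
(305, 295) (array([-111.,   29.]), 23)
(372, 475) (array([-159., -115.]), 57)
[[ 13  25  24  24  25  24  24  23  26  24  25  25  25  25  26  26  24  23  25  24  12  13  12]
 [ 12  25  24  24  25  26  25  26  24  24  25  25  25  26  25  24  25  25  24  24  13  12  13]
 [ 12  23  25  25  24  24  25  25  24  24  24  25  25  24  23  24  24  25  25  25  12  12  13]
 [ 13  26  25  24  25  25  56  25  25  24  24  24  25  25  24  24  25  25  24  13  13  12  12]
 [133 133 127  68  67  66  63  24  25  24  25  25  24  25  24  25  25  63  68  66  67  13 132]
 [137 137 128  76  76  75  71  25  24  25  24  25  25  24  25  25  25  65
[... 2161 characters left out ...]
151 -152 -151 -151 -151 -151 -151 -151 -151 -151 -151 -151 -151 -151 -151 -151 -151 -151 -151 -152 -151 -151]
 [-150 -152 -153 -153 -153 -153 -153 -153 -153 -153 -152 -152 -153 -153 -153 -153 -152 -153 -153 -153 -153 -153 -153]
 [-152 -154 -158 -166 -173 -177 -187 -155 -155 -155 -157 -156 -111 -156 -156 -156 -156 -156 -182 -177 -168 -163 -155]
 [-154 -156 -162 -168 -175 -180 -236 -237 -236 -236 -235 -236 -235 -235 -236 -236 -236 -236 -183 -180 -171 -164 -157]
 [-156 -159 -164 -170 -177 -183 -242 -242 -242 -241 -241 -241 -242 -242 -242 -242 -242 -242 -185 -182 -173 -166 -160]
 [-159 -160 -165 -171 -180 -186 -248 -248 -247 -247 -247 -247 -247 -247 -247 -247 -248 -247 -188 -183 -175 -168 -162]]
```

The finger tips are really at z ≈ 56 mm, about 39 mm above the reported TCP, and both cameras agree. So the fingers passed over the tile without touching it. I'll back off, go lower by the camera's measure, and check the tip height.

Emit:
{"method": "step_arm", "body": {"commands": [[[-0.4, 0, 0, 0, 0, 0], [-0.78, 0, 0, 0, 0, 0], [-0.78, 0, 0, 0, 0, 0]]]}}

```text
time: 6.05
eef_pos: [0.7378, 0.0611, 0.0168]
tool_rot: [-3.141, 0.002, 2.896]
wrist_force: [-0.1, -0.5, -0.2]
grip_width: 0.0457
finger_force: 0.0
```

Emit:
{"method": "step_arm", "body": {"commands": [[[0, -0.05, 0.2, 0, 0, 0], [0, -0.05, 0.37, 0, 0, 0], [0, -0.05, 0.37, 0, 0, 0]]]}}

```text
time: 6.42
eef_pos: [0.7328, 0.059, -0.0148]
tool_rot: [-3.141, -0.004, 2.898]
wrist_force: [-0.6, 0.7, 1.0]
grip_width: 0.0458
finger_force: 0.0
```

```bash
cat >> b.py <<'E'
def cloud(w):
    K=w["camera_matrix"];V=w["view"];R=V[:3,:3];c=-R.T@V[:3,3];z=w["z_map"]
    v,u=np.mgrid[0:384,0:512];x=u-K[0,2];y=v-K[1,2];q=np.hypot(x,y)+1e-9;t=np.minimum(q/K[0,0],1.4)
    P=(np.stack([x/q*np.tan(t),y/q*np.tan(t),np.ones_like(x)],-1)*z[...,None])@R+c
    return np.concatenate([((P[...,:2]-O)@np.c_[ex,ey])*1000,P[...,2:]*1000],-1)
def tile(w,C=None):
    "white/blue pixels at tile height -> front edge etc."
    C=cloud(w) if C is None else C
    m=(np.abs(C[...,2]-24.5)<3.5)&(np.abs(C[...,1])<75)&(C[...,0]<40)&(C[...,0]>-230)&(w["img"].min(2)>60);return m,C
E
python3 - <<'E'
from b import *
s=r.state();print(s["eef_pos"],B(s["eef_pos"]),s["wrist_force"])
w=get("wrist");np.savez("w.npz",**w);C=cloud(w)
t=B(s["eef_pos"])
for sg in(1,-1):
    m=(np.abs(C[...,0]-t[0])<14)&(sg*(C[...,1]-t[1])>14)&(sg*(C[...,1]-t[1])<46)&(C[...,2]>15)&(C[...,2]<90)
    v,u=np.nonzero(m);k=np.argsort(C[m][:,2])[:12];print(np.c_[u,v,C[m]][k].round(1))
E
```

```text
[ 0.73279182  0.05899971 -0.01475072] [-2.40329834e+02 -1.46050164e-01] [-0.64907658  0.65451027  1.04582985]
[[ 208.   223.  -230.    27.4   24.1]
 [ 214.   232.  -235.2   24.    24.9]
 [ 210.   226.  -231.5   26.1   25.2]
 [ 209.   223.  -229.6   26.6   25.2]
 [ 207.   223.  -229.6   27.8   25.2]
 [ 214.   230.  -233.8   23.9   25.3]
 [ 214.   233.  -235.7   24.    25.3]
 [ 214.   236.  -237.4   24.    25.5]
 [ 214.   231.  -234.2   23.9   25.8]
 [ 214.   238.  -238.5   24.    25.9]
 [ 214.   234.  -236.    23.9   26.1]
 [ 214.   237.  -237.8   23.9   26.3]]
[[ 297.   226.  -231.4  -23.6   24.5]
 [ 294.   234.  -236.3  -22.1   24.6]
 [ 301.   223.  -229.4  -25.7   25.2]
 [ 294.   230.  -233.6  -21.9   25.2]
 [ 294.   235.  -236.7  -22.    25.3]
 [ 300.   223.  -229.2  -25.1   25.5]
 [ 294.   231.  -234.   -21.8   25.8]
 [ 294.   232.  -234.6  -21.9   25.8]
 [ 305.   224.  -229.7  -28.    25.9]
 [ 294.   239.  -238.9  -22.1   26. ]
 [ 294.   237.  -237.6  -22.    26.1]
 [ 294.   236.  -236.9  -21.9   26.1]]
```

The tips are at z ≈ 25 mm, an offset of about +40 mm from the reading. I'll go 8 mm lower and push.

Emit:
{"method": "step_arm", "body": {"commands": [[[0, 0, 0.05, 0, 0, 0], [0, 0, 0.1, 0, 0, 0], [0, 0, 0.1, 0, 0, 0]]]}}

```text
time: 6.85
eef_pos: [0.7347, 0.0588, -0.0208]
tool_rot: [-3.141, -0.0, 2.898]
wrist_force: [0.4, 0.8, 0.5]
grip_width: 0.0457
finger_force: 0.0
```

Emit:
{"method": "step_arm", "body": {"commands": [[[0.06, 0, 0, 0, 0, 0], [0.12, 0, 0, 0, 0, 0], [0.18, 0, 0, 0, 0, 0], [0.24, 0, 0, 0, 0, 0], [0.3, 0, 0, 0, 0, 0], [0.36, 0, 0, 0, 0, 0], [0.42, 0, 0, 0, 0, 0], [0.48, 0, 0, 0, 0, 0], [0.54, 0, 0, 0, 0, 0], [0.6, 0, 0, 0, 0, 0], [0.66, 0, 0, 0, 0, 0], [0.72, 0, 0, 0, 0, 0], [0.75, 0, 0, 0, 0, 0]]]}}

```text
time: 8.48
eef_pos: [0.6763, 0.0732, -0.0206]
tool_rot: [-3.141, -0.0, 2.898]
wrist_force: [2.6, 1.0, 0.5]
grip_width: 0.0457
finger_force: 0.7
```

```bash
cat > tl.py <<'E'
from b import *
s=r.state();print("tcp",B(s["eef_pos"]).round(1),s["eef_pos"][2],"F",s["wrist_force"].round(1))
w=get("wrist");np.savez("w.npz",**w);m,C=tile(w)
m=cv2.morphologyEx(m.astype(np.uint8),cv2.MORPH_OPEN,np.ones((3,3)))
N,l,st,c=cv2.connectedComponentsWithStats(m);k=1+np.argmax(st[1:,4]);P=C[l==k]
print(st[k],"z",np.median(P[:,2]))
rect=cv2.minAreaRect(P[:,:2].astype(np.float32));print(rect)
# front edge: max x per y bin; sides: y extremes per x bin
yb=np.arange(-60,61,5);F=[];
for a,b in zip(yb[:-1],yb[1:]):
    q=P[(P[:,1]>=a)&(P[:,1]<b)]
    if len(q)>8:F.append(((a+b)/2,np.percentile(q[:,0],99)))
F=np.array(F);print(F.round(1).tolist())
for x0 in range(-200,40,12):
    q=P[np.abs(P[:,0]-x0)<3]
    if len(q)>20:print(x0,np.percentile(q[:,1],[1,99]).round(1))
E
python3 tl.py
```

```text
tcp [-182.1    0. ] -0.02059149560922781 F [2.6 1.  0.5]
[  131    40   188   189 33117] z 24.44182664589517
((-121.48910522460938, 18.10610580444336), (101.10404968261719, 100.38426971435547), 0.14444628357887268)
[[-32.5, -72.8], [-27.5, -72.2], [-22.5, -72.2], [-17.5, -71.9], [-12.5, -72.3], [-7.5, -72.4], [-2.5, -72.5], [2.5, -72.5], [7.5, -72.4], [12.5, -72.6], [17.5, -72.3], [22.5, -72.4], [27.5, -72.6], [32.5, -72.4], [37.5, -72.4], [42.5, -72.6], [47.5, -72.6], [52.5, -72.5], [57.5, -72.7]]
-164 [-31.2  66.3]
-152 [-30.8  66.4]
-140 [-30.6  66.2]
-128 [-30.4  66.4]
-116 [-30.3  66.4]
-104 [-30.4  66.8]
-92 [-30.5  66.5]
-80 [-30.1  66.7]
```

The tile is now square and flat, but its centre is at y ≈ +18. I'll lift, close the fingers and nudge its +y side back to centre.

Emit:
{"method": "step_arm", "body": {"commands": [[[-0.15, 0, 0, 0, 0, 0], [-0.25, 0, -0.1, 0, 0, 0], [-0.25, 0, -0.5, 0, 0, 0], [-0.25, 0, -0.5, 0, 0, 0]]]}}

```text
time: 9.02
eef_pos: [0.699, 0.0682, 0.0224]
tool_rot: [3.14, 0.005, 2.897]
wrist_force: [0.0, -0.2, -0.5]
grip_width: 0.0461
finger_force: 0.0
```

Emit:
{"method": "step_arm", "body": {"commands": [[[0.25, -0.33, 0, 0, 0, 0], [0.5, -0.66, 0, 0, 0, 0]]], "claw": -1}}

```text
time: 9.28
eef_pos: [0.644, 0.0263, 0.019]
tool_rot: [-3.141, -0.0, 2.898]
wrist_force: [-0.3, 0.1, -0.1]
grip_width: 0.0304
finger_force: 0.0
```

Emit:
{"method": "step_arm", "body": {"commands": [[[0.25, -0.33, 0, 0, 0, 0], [0.5, -0.66, 0, 0, 0, 0], [0.5, -0.66, 0, 0, 0, 0]]]}}

```text
time: 9.65
eef_pos: [0.5911, -0.0173, 0.0192]
tool_rot: [-3.14, -0.002, 2.894]
wrist_force: [0.2, 0.3, -0.7]
grip_width: 0.0018
finger_force: 0.0
```

Emit:
{"method": "step_arm", "body": {"commands": [[[0, 0, 0.25, 0, 0, 0], [0, 0, 0.5, 0, 0, 0], [0, 0, 0.5, 0, 0, 0]]]}}

```text
time: 10.02
eef_pos: [0.5925, -0.0141, -0.022]
tool_rot: [-3.141, -0.003, 2.898]
wrist_force: [-0.1, 0.6, 0.6]
grip_width: 0.0005
finger_force: 0.0
```

Emit:
{"method": "step_arm", "body": {"commands": [[[0, 0.07, 0, 0, 0, 0], [0, 0.14, 0, 0, 0, 0], [0, 0.19, 0, 0, 0, 0], [0, 0.24, 0, 0, 0, 0], [0, 0.29, 0, 0, 0, 0], [0, 0.34, 0, 0, 0, 0], [0, 0.38, 0, 0, 0, 0], [0, 0.42, 0, 0, 0, 0], [0, 0.45, 0, 0, 0, 0], [0, 0.45, 0, 0, 0, 0]]]}}

```text
time: 11.28
eef_pos: [0.6017, 0.0204, -0.0206]
tool_rot: [3.141, 0.0, 2.898]
wrist_force: [0.3, 0.1, 0.9]
grip_width: 0.0004
finger_force: 0.2
```

```bash
python3 tl.py
```

```text
tcp [-122.8   69.5] -0.020582129530293945 F [0.3 0.1 0.9]
[  271   152   166    96 12945] z 24.53192306372226
((-98.34713745117188, 11.620990753173828), (55.93028259277344, 100.59913635253906), 0.3274673521518707)
[[-37.5, -70.7], [-32.5, -70.6], [-27.5, -70.7], [-22.5, -70.9], [-17.5, -70.8], [-12.5, -70.8], [-7.5, -70.8], [-2.5, -70.8], [2.5, -70.8], [7.5, -70.9], [12.5, -70.9], [17.5, -70.8], [22.5, -70.8], [27.5, -71.0], [32.5, -70.8], [37.5, -70.8], [42.5, -70.9], [47.5, -71.0], [52.5, -71.1], [57.5, -71.2]]
-128 [-36.5   2.4]
-116 [-37.4  12.9]
-104 [-36.2  60.5]
-92 [-36.1  60.7]
-80 [-36.1  61.1]
-68 [-36.1  49.7]
```

Emit:
{"method": "step_arm", "body": {"commands": [[[0, 0.05, 0, 0, 0, 0], [0, 0.1, 0, 0, 0, 0], [0, 0.145, 0, 0, 0, 0], [0, 0.145, 0, 0, 0, 0]]]}}

```text
time: 11.82
eef_pos: [0.6047, 0.0322, -0.0206]
tool_rot: [3.141, 0.0, 2.898]
wrist_force: [-0.3, 0.5, 0.5]
grip_width: 0.0003
finger_force: 0.0
```

Emit:
{"method": "step_arm", "body": {"commands": [[[0, -0.2, 0, 0, 0, 0], [-0.1, -0.2, -0.5, 0, 0, 0], [-0.9, 0.3, -0.6, 0, 0, 0], [-0.9, 0.3, -0.6, 0, 0, 0], [-0.9, 0.3, -0.6, 0, 0, 0]]], "claw": 0}}

```text
time: 12.45
eef_pos: [0.6802, 0.0366, 0.027]
tool_rot: [-3.141, -0.0, 2.897]
wrist_force: [-1.5, -1.0, -0.1]
grip_width: 0.044
finger_force: 0.0
```

```bash
python3 tl.py
python3 - <<'E'
from b import *
w=dict(np.load("w.npz"));C=cloud(w)
# rails: wood, z about 30; mouth end and inner face symmetric check
m=(np.abs(C[...,2]-30.5)<3)&(w["img"][...,0]>w["img"][...,2].astype(int)+40)
for sg in(1,-1):
    for x in(-60,-45,-30,-15):
        q=C[m&(np.abs(C[...,0]-x)<3)&(sg*C[...,1]>30)&(sg*C[...,1]<115)]
        if len(q)>10:print(sg,x,np.percentile(q[:,1],[1,99]).round(1))
E
```

```text
tcp [-194.8   34.5] 0.026963560716188023 F [-1.5 -1.  -0.1]
[  234    40   144   145 19956] z 24.48293444333266
((-120.68775939941406, -0.6947746276855469), (100.55471801757812, 100.2671127319336), 0.43464505672454834)
[[-52.5, -88.1], [-47.5, -71.7], [-42.5, -71.6], [-37.5, -72.0], [-32.5, -71.6], [-27.5, -71.8], [-22.5, -71.9], [-17.5, -71.8], [-12.5, -71.8], [-7.5, -72.0], [-2.5, -72.0], [2.5, -71.8], [7.5, -72.1], [12.5, -71.7], [17.5, -72.1], [22.5, -72.4], [27.5, -72.4], [32.5, -72.4], [37.5, -72.6], [42.5, -72.6], [47.5, -72.5]]
-164 [-49.5  47.5]
-152 [-49.4  47.4]
-140 [-49.3  48.1]
-128 [-49.1  48. ]
-116 [-48.9  48. ]
-104 [-48.6  48.1]
-92 [-48.9  48.1]
-80 [-48.7  48.9]
-68 [-48.5  14.3]
1 -60 [77.7 95.7]
1 -45 [72.1 89.8]
-1 -60 [-93.2 -74.3]
-1 -45 [-87.5 -68.4]
-1 -30 [-81.3 -63.9]
```

The tile is at y ≈ -0.7, and the rails' midline is at about +1.4. That is good enough for the funnel to finish. Pushing with two fingers now.

Emit:
{"method": "step_arm", "body": {"commands": [[[0, 0.42, 0.1, 0, 0, 0], [0, 0.42, 0.4, 0, 0, 0], [0, 0.42, 0.595, 0, 0, 0], [0, 0.42, 0.595, 0, 0, 0]]]}}

```text
time: 13.0
eef_pos: [0.6862, 0.0683, -0.0217]
tool_rot: [-3.14, -0.003, 2.896]
wrist_force: [0.6, -0.3, 0.1]
grip_width: 0.0461
finger_force: 0.0
```

Emit:
{"method": "step_arm", "body": {"commands": [[[0.06, 0, 0, 0, 0, 0], [0.12, 0, 0, 0, 0, 0], [0.18, 0, 0, 0, 0, 0], [0.24, 0, 0, 0, 0, 0], [0.3, 0, 0, 0, 0, 0], [0.36, 0, 0, 0, 0, 0], [0.42, 0, 0, 0, 0, 0], [0.48, 0, 0, 0, 0, 0], [0.54, 0, 0, 0, 0, 0], [0.6, 0, 0, 0, 0, 0], [0.66, 0, 0, 0, 0, 0], [0.72, 0, 0, 0, 0, 0], [0.78, 0, 0, 0, 0, 0], [0.84, 0, 0, 0, 0, 0], [0.88, 0, 0, 0, 0, 0]]]}}

```text
time: 14.88
eef_pos: [0.6195, 0.0871, -0.0202]
tool_rot: [-3.142, -0.0, 2.898]
wrist_force: [1.4, -0.5, 1.2]
grip_width: 0.0459
finger_force: 1.0
```

```bash
python3 tl.py
```

```text
tcp [-123.6    0.5] -0.020213387211431462 F [ 1.4 -0.5  1.2]
[  164    40   190   189 33265] z 24.450517431476943
((-63.35910415649414, -0.67236328125), (101.96155548095703, 100.49687957763672), 0.260881632566452)
[[-52.5, -18.2], [-47.5, -13.5], [-42.5, -13.3], [-37.5, -13.4], [-32.5, -13.5], [-27.5, -13.5], [-22.5, -13.8], [-17.5, -13.7], [-12.5, -13.7], [-7.5, -13.9], [-2.5, -13.8], [2.5, -13.8], [7.5, -13.9], [12.5, -14.1], [17.5, -13.7], [22.5, -13.9], [27.5, -13.9], [32.5, -13.7], [37.5, -13.8], [42.5, -14.0], [47.5, -14.2]]
-104 [-49.5  47.8]
-92 [-49.1  47.7]
-80 [-49.4  47.7]
-68 [-49.3  47.9]
-56 [-48.9  47.8]
-44 [-49.   47.8]
-32 [-48.8  47.9]
-20 [-48.8  48. ]
```

Emit:
{"method": "step_arm", "body": {"commands": [[[0.04, 0, 0, 0, 0, 0], [0.08, 0, 0, 0, 0, 0], [0.12, 0, 0, 0, 0, 0], [0.16, 0, 0, 0, 0, 0], [0.2, 0, 0, 0, 0, 0]]]}}

```text
time: 15.55
eef_pos: [0.6042, 0.0907, -0.0203]
tool_rot: [-3.141, -0.0, 2.898]
wrist_force: [2.3, -1.1, -1.5]
grip_width: 0.0459
finger_force: 1.7
```

Emit:
{"method": "step_arm", "body": {"commands": [[[0.03, 0, 0, 0, 0, 0], [0.06, 0, 0, 0, 0, 0], [0.06, 0, 0, 0, 0, 0]]]}}

```text
time: 15.92
eef_pos: [0.5993, 0.0921, -0.0202]
tool_rot: [-3.142, -0.001, 2.898]
wrist_force: [0.8, -0.1, -0.6]
grip_width: 0.0458
finger_force: 0.1
```

```bash
python3 tl.py
```

```text
tcp [-102.8    0.6] -0.02024493713039518 F [ 0.8 -0.1 -0.6]
[  163     0   230   229 34039] z 24.453203943899354
((-39.26616668701172, -3.7541885375976562), (121.33128356933594, 128.07794189453125), 14.929581642150879)
[[-57.5, -9.5], [-52.5, 31.0], [-47.5, 31.6], [-42.5, 7.8], [-37.5, 7.8], [-32.5, 7.7], [-27.5, 7.3], [-22.5, 7.3], [-17.5, 7.2], [-12.5, 7.0], [-7.5, 7.2], [-2.5, 7.0], [2.5, 6.9], [7.5, 6.9], [12.5, 6.8], [17.5, 7.3], [22.5, 7.2], [27.5, 6.8], [32.5, 7.1], [37.5, 6.9], [42.5, 6.8], [47.5, 7.0]]
-92 [-47.9  47.6]
-80 [-49.1  48.2]
-68 [-48.6  48.1]
-56 [-73.7  47.7]
-44 [-69.2  48.2]
-32 [-64.2  48.2]
-20 [-59.8  48.5]
-8 [-54.6  48.5]
4 [-49.9  48.5]
16 [-50.1 -49.1]
28 [-50.3 -49.1]
```

The tile has entered the parallel section with low force. Continuing, then feeling for the stop.

Emit:
{"method": "step_arm", "body": {"commands": [[[0.04, 0, 0, 0, 0, 0], [0.08, 0, 0, 0, 0, 0], [0.11, 0, 0, 0, 0, 0], [0.14, 0, 0, 0, 0, 0]]]}}

```text
time: 16.48
eef_pos: [0.5888, 0.0947, -0.0201]
tool_rot: [3.142, 0.0, 2.898]
wrist_force: [1.2, -1.2, -0.1]
grip_width: 0.0459
finger_force: 0.6
```

Emit:
{"method": "step_arm", "body": {"commands": [[[0.04, 0, 0, 0, 0, 0], [0.08, 0, 0, 0, 0, 0], [0.11, 0, 0, 0, 0, 0], [0.11, 0, 0, 0, 0, 0]]]}}

```text
time: 16.98
eef_pos: [0.58, 0.0971, -0.0201]
tool_rot: [3.141, -0.0, 2.898]
wrist_force: [0.3, 0.1, 0.8]
grip_width: 0.0459
finger_force: 0.0
```

Emit:
{"method": "step_arm", "body": {"commands": [[[0.02, 0, 0, 0, 0, 0], [0.04, 0, 0, 0, 0, 0], [0.04, 0, 0, 0, 0, 0]]]}}

```text
time: 17.35
eef_pos: [0.5771, 0.0978, -0.0202]
tool_rot: [3.141, -0.0, 2.898]
wrist_force: [-1.5, 0.0, 0.4]
grip_width: 0.0457
finger_force: 0.3
```

Emit:
{"method": "step_arm", "body": {"commands": [[[0.012, 0, 0, 0, 0, 0], [0.025, 0, 0, 0, 0, 0], [0.025, 0, 0, 0, 0, 0]]]}}

```text
time: 17.73
eef_pos: [0.576, 0.098, -0.02]
tool_rot: [3.141, 0.001, 2.897]
wrist_force: [3.5, -1.2, -1.5]
grip_width: 0.046
finger_force: 1.8
```

Emit:
{"method": "step_arm", "body": {"commands": [[[0.012, 0, 0, 0, 0, 0], [0.012, 0, 0, 0, 0, 0]]]}}

```text
time: 17.98
eef_pos: [0.576, 0.098, -0.0197]
tool_rot: [3.141, 0.003, 2.897]
wrist_force: [5.5, -2.1, -1.9]
grip_width: 0.0463
finger_force: 3.0
```

Emit:
{"method": "step_arm", "body": {"commands": [[[0.012, 0, 0, 0, 0, 0], [0.012, 0, 0, 0, 0, 0]]]}}

```text
time: 18.23
eef_pos: [0.576, 0.098, -0.0195]
tool_rot: [3.141, 0.004, 2.897]
wrist_force: [7.5, -3.0, -0.7]
grip_width: 0.046
finger_force: 4.0
```

Contact: the arm has stopped advancing and the force is about 8 N. I'll check whether this is the stop or a jam.

```bash
python3 tl.py | head -4
python3 - <<'E'
from b import *
w=dict(np.load("w.npz"));C=cloud(w);
for y in(-40,-20,0,20,40):
    q=C[(np.abs(C[...,1]-y)<2)&(C[...,0]>10)&(C[...,0]<70)];q=q[np.argsort(q[:,0])];print(y,[(round(a),round(b)) for a,_,b in q[::max(1,len(q)//22)]])
t=B(r.state()["eef_pos"]);print(t)
save(w,"w3.png",(110,0,400,200),2.7)
E
```

```text
tcp [-78.8   0.6] -0.019454348231676688 F [ 7.5 -3.  -0.7]
[  163    37   200   191 33842] z 24.75678845693194
((-17.83761978149414, -2.5523452758789062), (102.25352478027344, 106.09477233886719), 0.5269493460655212)
[[-52.5, 26.4], [-47.5, 32.1], [-42.5, 31.8], [-37.5, 32.5], [-32.5, 32.4], [-27.5, 32.4], [-22.5, 32.4], [-17.5, 32.2], [-12.5, 32.5], [-7.5, 32.4], [-2.5, 32.2], [2.5, 32.2], [7.5, 32.2], [12.5, 32.3], [17.5, 32.1], [22.5, 32.2], [27.5, 32.1], [32.5, 32.2], [37.5, 32.1], [42.5, 32.0], [47.5, 30.7], [52.5, 25.3]]
-40 [(10, 24), (12, 25), (14, 24), (16, 25), (19, 24), (21, 26), (22, 25), (25, 24), (27, 24), (29, 25), (31, 24), (33, 31), (34, 30), (35, 30), (38, 31), (40, 32), (42, 30), (44, 32), (46, 30), (55, 13), (58, 12), (60, 12)]
-20 [(10, 25), (12, 24), (14, 25), (16, 24), (18, 24), (20, 25), (22, 25), (24, 24), (26, 25), (28, 26), (30, 26), (32, 24), (33, 30), (34, 30), (36, 31), (39, 30), (41, 31), (43, 30), (45, 31), (47, 31), (51, 25), (54, 23), (56, 24)]
0 [(10, 25), (12, 24), (14, 26), (16, 24), (18, 26), (19, 25), (21, 26), (23, 25), (25, 25), (27, 24), (29, 26), (31, 24), (32, 25), (33, 30), (35, 30), (37, 30), (39, 31), (41, 30), (43, 31), (45, 31), (47, 30), (56, 14), (58, 13)]
20 [(10, 25), (12, 24), (14, 25), (16, 24), (18, 24), (20, 24), (22, 24), (24, 25), (26, 24), (29, 26), (30, 25), (32, 24), (33, 29), (35, 30), (37, 32), (39, 29), (41, 29), (43, 31), (45, 30), (47, 30), (54, 22), (56, 13), (59, 13)]
40 [(10, 25), (12, 25), (14, 24), (16, 26), (18, 25), (20, 25), (22, 25), (24, 26), (26, 24), (28, 25), (30, 24), (32, 27), (33, 30), (35, 29), (37, 30), (39, 30), (41, 31), (43, 32), (45, 30), (46, 30), (56, 11), (58, 13), (61, 12)]
[-78.78020127   0.61081764]
```

View pics/w3.png

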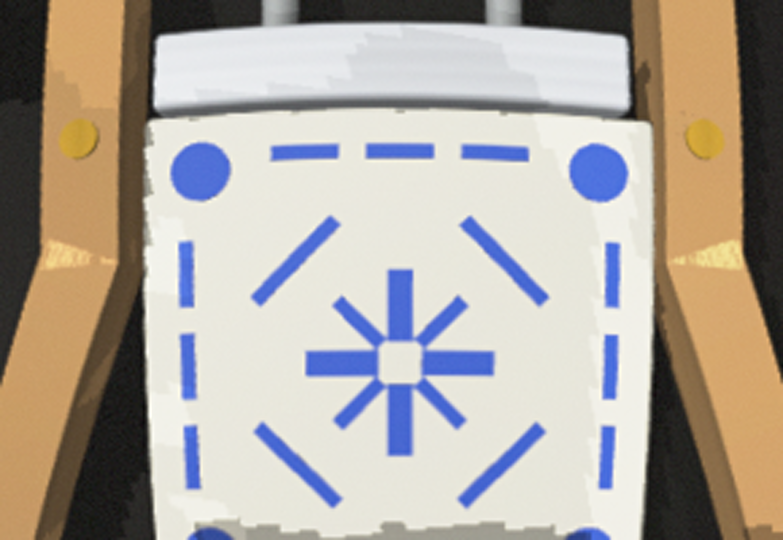

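The tile's front edge is flush along the block, whose face is at x ≈ 32.5. It is square between the rails and seated at about 8 N. I'll retreat, lift, and go to hover over the peg.

Emit:
{"method": "step_arm", "body": {"commands": [[[-0.1, 0, 0, 0, 0, 0], [-0.3, 0, 0, 0, 0, 0], [-0.3, 0, -0.5, 0, 0, 0], [-0.3, 0, -0.75, 0, 0, 0]]]}}

```text
time: 18.77
eef_pos: [0.5968, 0.0928, 0.041]
tool_rot: [3.141, -0.001, 2.898]
wrist_force: [0.1, 0.0, 0.3]
grip_width: 0.0462
finger_force: 0.0
```

Emit:
{"method": "step_arm", "body": {"commands": [[[-0.31, 0.7, 0, 0, 0, 0], [-0.31, 0.7, 0, 0, 0, 0]]]}}

```text
time: 19.02
eef_pos: [0.6354, 0.1469, 0.0398]
tool_rot: [3.138, -0.0, 2.903]
wrist_force: [-0.6, -0.8, 0.8]
grip_width: 0.0458
finger_force: 0.0
```

Emit:
{"method": "step_arm", "body": {"commands": [[[-0.31, 0.7, 0, 0, 0, 0], [-0.31, 0.7, 0, 0, 0, 0], [-0.31, 0.7, 0, 0, 0, 0]]]}}

```text
time: 19.4
eef_pos: [0.6709, 0.1889, 0.039]
tool_rot: [-3.14, -0.002, 2.898]
wrist_force: [0.2, -0.0, -0.8]
grip_width: 0.0455
finger_force: 0.0
```

```bash
cat > pg.py <<'E'
from b import *
s=r.state();print("tcp",B(s["eef_pos"]).round(1),s["eef_pos"][2],"F",s["wrist_force"].round(1))
w=get("wrist");np.savez("w.npz",**w);C=cloud(w);i=w["img"].astype(int)
m=(i[...,0]>90)&(i[...,1]<.35*i[...,0])&(i[...,2]<.35*i[...,0]);q=C[m]
print(m.sum(),"z",np.percentile(q[:,2],[2,50,98]).round(1));t=q[q[:,2]>57];print("top",len(t),np.median(t,0).round(1),t.min(0).round(1),t.max(0).round(1),"all",q.min(0).round(1),q.max(0).round(1))
b=(i[...,0]>110)&(i[...,1]>.55*i[...,0])&(i[...,2]<.65*i[...,0])&(np.abs(C[...,2]-27)<2.5)&(np.hypot(C[...,0]+84,C[...,1]+100)<112)&(np.hypot(C[...,0]+84,C[...,1]+100)>15)
q=C[b];print("bar",len(q),q.mean(0).round(1),q.min(0).round(1),q.max(0).round(1))
E
python3 pg.py
```

```text
tcp [-148.4 -110.8] 0.03897685209771279 F [ 0.2 -0.  -0.8]
441 z [26.8 58.7 61.5]
top 237 [-153.2 -109.8   60.2] [-159.1 -115.    57.1] [ -79.7 -104.6  236.8] all [-180.  -115.    11.1] [ -79.7 -102.5  236.8]
bar 1549 [-107.6  -98.8   27.6] [-178.9 -119.2   24.6] [ 11.6 -49.6  29.5]
```

The peg is at (-153.2,-109.8), 69.9 mm from the pivot and 60 mm high, which matches the description. The keeper angle is about -0.14. Descending and pinching.

Emit:
{"method": "step_arm", "body": {"commands": [[[-0.06, 0, 0, 0, 0, 0], [-0.06, 0, 0.3, 0, 0, 0], [-0.06, 0, 0.55, 0, 0, 0], [-0.06, 0, 0.55, 0, 0, 0]]]}}

```text
time: 19.95
eef_pos: [0.675, 0.1873, -0.0061]
tool_rot: [-3.139, -0.003, 2.897]
wrist_force: [0.2, 0.1, -0.1]
grip_width: 0.0459
finger_force: 0.0
```

Emit:
{"method": "step_arm", "body": {"commands": [[[0, 0, 0, 0, 0, 0], [0, 0, 0, 0, 0, 0], [0, 0, 0, 0, 0, 0], [0, 0, 0, 0, 0, 0], [0, 0, 0, 0, 0, 0]]], "claw": -1}}

```text
time: 20.58
eef_pos: [0.6768, 0.1883, -0.0038]
tool_rot: [3.141, 0.0, 2.898]
wrist_force: [0.1, -0.2, 3.1]
grip_width: 0.0114
finger_force: 30.0
```

Peg gripped, with the opening at 11.4 mm. Swinging along the arc to about 1.45 rad.

Emit:
{"method": "step_arm", "body": {"commands": [[[-0.01, -0.08, 0, 0, 0, 0], [-0.01, -0.17, 0, 0, 0, 0], [0, -0.25, 0, 0, 0, 0], [0.02, -0.34, 0, 0, 0, 0], [0.04, -0.42, 0, 0, 0, 0], [0.08, -0.5, 0, 0, 0, 0], [0.12, -0.58, 0, 0, 0, 0], [0.17, -0.65, 0, 0, 0, 0], [0.23, -0.72, 0, 0, 0, 0], [0.29, -0.78, 0, 0, 0, 0], [0.36, -0.83, 0, 0, 0, 0], [0.43, -0.88, 0, 0, 0, 0], [0.51, -0.92, 0, 0, 0, 0], [0.59, -0.95, 0, 0, 0, 0], [0.67, -0.98, 0, 0, 0, 0], [0.76, -0.99, 0, 0, 0, 0], [0.76, -0.99, 0, 0, 0, 0]]]}}

```text
time: 22.7
eef_pos: [0.5989, 0.1251, -0.0039]
tool_rot: [-3.141, 0.001, 2.897]
wrist_force: [1.4, -1.7, 1.0]
grip_width: 0.0109
finger_force: 30.0
```

```bash
python3 pg.py
```

```text
tcp [-94.3 -31.2] -0.00392285459360564 F [ 1.4 -1.7  1. ]
245 z [29.1 38.6 48.8]
  return _methods._mean(a, axis=axis, dtype=dtype,
  ret = um.true_divide(
Traceback (most recent call last):
  File "pg.py", line 5, in <module>
    print(m.sum(),"z",np.percentile(q[:,2],[2,50,98]).round(1));t=q[q[:,2]>57];print("top",len(t),np.median(t,0).round(1),t.min(0).round(1),t.max(0).round(1),"all",q.min(0).round(1),q.max(0).round(1))
                                                                                                                          ~~~~~^^^
ValueError: zero-size array to reduction operation minimum which has no identity
```

Emit:
{"method": "step_arm", "body": {"commands": [[[0.05, -0.01, 0, 0, 0, 0], [0.1, -0.01, 0, 0, 0, 0], [0.13, -0.01, 0, 0, 0, 0], [0.13, -0.01, 0, 0, 0, 0]]]}}

```text
time: 23.25
eef_pos: [0.5885, 0.1264, -0.004]
tool_rot: [-3.141, 0.001, 2.896]
wrist_force: [1.4, -4.9, 2.6]
grip_width: 0.0113
finger_force: 30.0
```

Emit:
{"method": "step_arm", "body": {"commands": [[[0.025, 0, 0, 0, 0, 0], [0.025, 0, 0, 0, 0, 0]]]}}

```text
time: 23.5
eef_pos: [0.5866, 0.1268, -0.004]
tool_rot: [-3.14, 0.001, 2.896]
wrist_force: [1.9, -4.8, 2.9]
grip_width: 0.0112
finger_force: 30.0
```

Emit:
{"method": "step_arm", "body": {"commands": [[[0.02, 0, 0, 0, 0, 0], [0.02, 0, 0, 0, 0, 0]]]}}

```text
time: 23.75
eef_pos: [0.585, 0.1271, -0.004]
tool_rot: [-3.14, 0.001, 2.896]
wrist_force: [1.7, -4.5, 3.3]
grip_width: 0.0114
finger_force: 30.0
```

Emit:
{"method": "step_arm", "body": {"commands": [[[0.015, 0, 0, 0, 0, 0], [0.015, 0, 0, 0, 0, 0]]]}}

```text
time: 24.0
eef_pos: [0.584, 0.1274, -0.004]
tool_rot: [-3.14, 0.001, 2.896]
wrist_force: [2.6, -5.3, 2.5]
grip_width: 0.0114
finger_force: 30.0
```

Emit:
{"method": "step_arm", "body": {"commands": [[[0.015, 0, 0, 0, 0, 0], [0.015, 0, 0, 0, 0, 0]]]}}

```text
time: 24.25
eef_pos: [0.5827, 0.1277, -0.004]
tool_rot: [-3.14, 0.001, 2.896]
wrist_force: [2.1, -5.6, 3.1]
grip_width: 0.0109
finger_force: 30.0
```

Emit:
{"method": "step_arm", "body": {"commands": [[[0.012, 0, 0, 0, 0, 0], [0.012, 0, 0, 0, 0, 0]]]}}

```text
time: 24.5
eef_pos: [0.5818, 0.128, -0.004]
tool_rot: [-3.14, 0.001, 2.896]
wrist_force: [1.9, -5.0, 2.3]
grip_width: 0.0111
finger_force: 30.0
```

```bash
cat > f.py <<'E'
from b import *
s=r.state();f=s["wrist_force"];print("tcp",B(s["eef_pos"]).round(1),"F board",round(f[:2]@ex,1),round(f[:2]@ey,1),f[2].round(1),s["time"])
w=get("wrist");np.savez("w.npz",**w);C=cloud(w);i=w["img"].astype(int)
b=(i[...,0]>80)&(i[...,1]>.5*i[...,0])&(i[...,2]<.65*i[...,0])&(np.abs(C[...,2]-27)<2.5)&(np.hypot(C[...,0]+84,C[...,1]+100)<115)&(np.hypot(C[...,0]+84,C[...,1]+100)>15)&(C[...,0]<-50)
q=C[b];print("bar",len(q))
for y in range(-90,16,8):
    k=q[np.abs(q[:,1]-y)<2.5]
    if len(k)>4:print(y,k[:,0].min().round(1),k[:,0].max().round(1))
E
python3 f.py
```

```text
tcp [-77.  -29.8] F board -3.1 4.3 2.3 24.5
bar 166
-90 -64.8 -52.2
-82 -69.5 -50.4
-74 -61.2 -50.5
-34 -83.1 -77.4
-26 -80.2 -77.1
```

Emit:
{"method": "step_arm", "body": {"commands": [[[0.012, -0.01, 0, 0, 0, 0], [0.012, -0.01, 0, 0, 0, 0]]]}}

```text
time: 24.8
eef_pos: [0.5809, 0.1282, -0.004]
tool_rot: [-3.141, 0.001, 2.897]
wrist_force: [3.3, -4.3, 1.4]
grip_width: 0.0114
finger_force: 30.0
```

Emit:
{"method": "step_arm", "body": {"commands": [[[0.012, -0.005, 0, 0, 0, 0], [0.012, -0.005, 0, 0, 0, 0]]]}}

```text
time: 25.05
eef_pos: [0.5794, 0.1286, -0.004]
tool_rot: [3.142, 0.0, 2.897]
wrist_force: [3.4, -3.4, 2.1]
grip_width: 0.0109
finger_force: 30.0
```

Emit:
{"method": "step_arm", "body": {"commands": [[[0.012, 0, 0, 0, 0, 0], [0.012, 0, 0, 0, 0, 0]]]}}

```text
time: 25.3
eef_pos: [0.5786, 0.129, -0.004]
tool_rot: [3.142, 0.0, 2.897]
wrist_force: [3.1, -3.7, 3.2]
grip_width: 0.0113
finger_force: 30.0
```

```bash
python3 f.py
python3 - <<'E'
from b import *
w=dict(np.load("w.npz"));save(w,"w4.png",(100,60,400,270),2.6);C=cloud(w);i=w["img"].astype(int)
m=(i[...,0]>70)&(i[...,1]<.4*i[...,0])&(i[...,2]<.4*i[...,0])&(C[...,2]<65)&(C[...,2]>20)&(C[...,0]<-40);q=C[m];print(q[::max(1,len(q)//12)].round(1))
E
```

```text
tcp [-73.6 -30. ] F board -3.9 2.8 3.2 25.3
bar 148
-90 -65.3 -58.2
-82 -65.2 -50.7
-74 -61.9 -50.2
-34 -79.4 -74.1
-26 -77.1 -73.7
[[-74.8 -27.6  28.6]
 [-74.7 -28.8  31.8]
 [-77.  -24.7  29.7]
 [-75.2 -26.5  35. ]
 [-75.1 -27.7  36.8]
 [-74.8 -28.3  38.7]
 [-75.3 -28.3  39. ]
 [-75.2 -28.3  40.7]
 [-74.8 -28.3  42.9]
 [-74.6 -28.3  44.6]
 [-74.9 -28.3  45.3]
 [-84.1 -29.4  60. ]
 [-85.6 -26.8  59.5]]
```

View pics/w4.png

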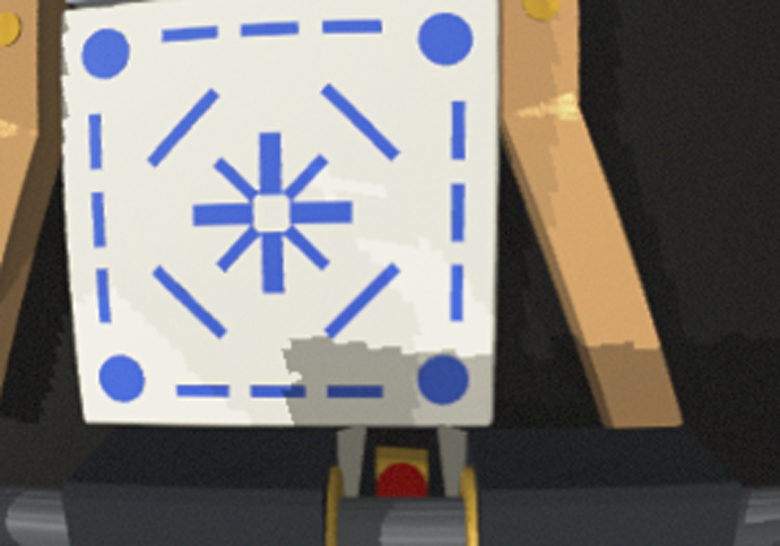

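The image shows the peg between the fingers at (402,480) but slipped back in the pads. Its centre is at x ≈ -81 while the TCP is at -73.6, and the nose is still about 4 mm short of the tile. I'll release and push the peg from behind with closed fingers instead.

Emit:
{"method": "step_arm", "body": {"commands": [[[0, 0, 0, 0, 0, 0], [0, 0, 0, 0, 0, 0], [0, 0, 0, 0, 0, 0]]], "claw": -0.3}}

```text
time: 25.72
eef_pos: [0.5775, 0.1296, -0.0046]
tool_rot: [-3.141, -0.001, 2.898]
wrist_force: [0.9, -0.8, 0.1]
grip_width: 0.0318
finger_force: 0.0
```

Emit:
{"method": "step_arm", "body": {"commands": [[[0, 0, -0.25, 0, 0, 0], [0, 0, -0.5, 0, 0, 0], [-0.25, 0, -0.5, 0, 0, 0], [-0.5, 0, -0.5, 0, 0, 0]]]}}

```text
time: 26.22
eef_pos: [0.6173, 0.1199, 0.0361]
tool_rot: [3.141, -0.0, 2.898]
wrist_force: [-0.6, 0.1, -0.2]
grip_width: 0.0323
finger_force: 0.0
```

Emit:
{"method": "step_arm", "body": {"commands": [[[0, 0, 0, 0, 0, 0], [0, 0, 0.1, 0, 0, 0], [0, 0, 0.3, 0, 0, 0], [0, 0, 0.5, 0, 0, 0], [0, 0, 0.5, 0, 0, 0]]], "claw": -1}}

```text
time: 26.85
eef_pos: [0.6154, 0.1192, -0.0063]
tool_rot: [-3.14, -0.003, 2.898]
wrist_force: [0.6, 0.3, 0.2]
grip_width: 0.0004
finger_force: 0.0
```

Emit:
{"method": "step_arm", "body": {"commands": [[[0.05, 0, 0, 0, 0, 0], [0.1, 0, 0, 0, 0, 0], [0.14, 0, 0, 0, 0, 0], [0.14, 0, 0, 0, 0, 0]]]}}

```text
time: 27.35
eef_pos: [0.6062, 0.1224, -0.0038]
tool_rot: [3.141, 0.0, 2.898]
wrist_force: [-0.3, -0.2, 0.1]
grip_width: 0.0006
finger_force: 0.0
```

```bash
cat > p2.py <<'E'
from b import *
s=r.state();f=s["wrist_force"];print("tcp",B(s["eef_pos"]).round(1),s["eef_pos"][2].round(4),"F board",round(f[:2]@ex,1),round(f[:2]@ey,1),f[2].round(1),s["time"])
w=get("wrist");np.savez("w.npz",**w);C=cloud(w);i=w["img"].astype(int)
m=(i[...,0]>70)&(i[...,1]<.4*i[...,0])&(i[...,2]<.4*i[...,0])&(C[...,2]<65)&(C[...,2]>30)&(C[...,0]<-40);q=C[m];t=q[q[:,2]>58]
print("peg",len(q),"top",np.median(t,0).round(1),np.percentile(t[:,0],[3,97]).round(1),"side front x",np.percentile(q[q[:,2]<55][:,0],[50,95]).round(1))
P=C[(np.abs(C[...,2]-27)<2)&(np.abs(C[...,1])<14)&(C[...,0]>-100)&(C[...,0]<-40)&(i[...,0]>i[...,2]+30)]
if len(P):print("nose",len(P),P.min(0).round(1),P.max(0).round(1))
E
python3 p2.py; python3 tl.py | tail -n +2 | head -3
```

```text
tcp [-102.   -30.4] -0.0038 F board 0.2 0.3 0.1 27.35
peg 715 top [-79.4 -29.1  60.2] [-84.7 -74.8] side front x [-75.  -74.3]
nose 837 [-86.4 -14.   25.1] [-69.9   8.8  28.9]
[  123     7   171   172 27956] z 24.421302937947225
((-17.32547378540039, -0.2853279113769531), (101.18307495117188, 101.11399841308594), 0.4079510271549225)
[[-52.5, 22.1], [-47.5, 30.5], [-42.5, 31.9], [-37.5, 32.4], [-32.5, 32.5], [-27.5, 32.6], [-22.5, 32.4], [-17.5, 32.4], [-12.5, 32.4], [-7.5, 32.4], [-2.5, 32.2], [2.5, 32.3], [7.5, 32.4], [12.5, 32.3], [17.5, 32.5], [22.5, 32.3], [27.5, 32.4], [32.5, 32.2], [37.5, 32.3], [42.5, 32.3], [47.5, 30.9]]
```

Emit:
{"method": "step_arm", "body": {"commands": [[[0.03, 0, 0, 0, 0, 0], [0.06, 0, 0, 0, 0, 0], [0.09, 0, 0, 0, 0, 0], [0.09, 0, 0, 0, 0, 0]]]}}

```text
time: 27.95
eef_pos: [0.5994, 0.1238, -0.0041]
tool_rot: [3.142, 0.0, 2.898]
wrist_force: [1.7, -0.1, -0.9]
grip_width: 0.0005
finger_force: 0.5
```

Emit:
{"method": "step_arm", "body": {"commands": [[[0.012, 0, 0, 0, 0, 0], [0.012, 0, 0, 0, 0, 0]]]}}

```text
time: 28.2
eef_pos: [0.5992, 0.1239, -0.004]
tool_rot: [3.141, 0.001, 2.897]
wrist_force: [4.9, -0.7, -2.6]
grip_width: 0.0003
finger_force: 2.1
```

Emit:
{"method": "step_arm", "body": {"commands": [[[0.012, 0, 0, 0, 0, 0], [0.012, 0, 0, 0, 0, 0]]]}}

```text
time: 28.45
eef_pos: [0.5991, 0.1239, -0.0039]
tool_rot: [3.141, 0.003, 2.897]
wrist_force: [8.3, -2.2, -4.1]
grip_width: 0.0004
finger_force: 3.5
```

```bash
python3 p2.py; python3 tl.py | sed -n 3,4p
python3 - <<'E'
from b import *
w=dict(np.load("w.npz"));C=cloud(w)
for y in(-30,-12,-8,-6,-4,-2,0,2,4,8,30):
    q=C[(np.abs(C[...,1]-y)<1)&(C[...,0]>-84)&(C[...,0]<-58)];q=q[np.argsort(q[:,0])];print(y,[(round(float(a),1),round(float(b))) for a,_,b in q[::max(1,len(q)//14)]])
save(w,"w5.png",(150,120,350,270),4)
E
```

```text
tcp [-94.8 -30.2] -0.0039 F board -8.6 0.1 -4.1 28.45
peg 667 top [-77.1 -28.9  60.3] [-83.1 -72.7] side front x [-73.  -72.3]
nose 816 [-83.3 -13.8  25. ] [-67.2   8.6  29. ]
((-17.390701293945312, -0.12959671020507812), (101.31257629394531, 100.69329833984375), 0.14212746918201447)
[[-52.5, 17.9], [-47.5, 31.3], [-42.5, 32.1], [-37.5, 32.5], [-32.5, 32.3], [-27.5, 32.5], [-22.5, 32.5], [-17.5, 32.4], [-12.5, 32.3], [-7.5, 32.4], [-2.5, 32.3], [2.5, 32.3], [7.5, 32.1], [12.5, 32.0], [17.5, 32.2], [22.5, 32.3], [27.5, 32.3], [32.5, 32.0], [37.5, 32.1], [42.5, 32.2], [47.5, 30.8], [52.5, 27.7]]
-30 [(-83.6, 60), (-73.9, 116), (-72.4, 51), (-72.0, 128), (-69.3, 143), (-68.9, 150), (-68.7, 151), (-68.5, 148), (-68.3, 138), (-68.1, 122), (-67.8, 150), (-66.7, 120), (-64.3, 122), (-62.7, 113), (-58.8, 25)]
-12 [(-82.1, 26), (-72.6, 128), (-70.9, 27), (-69.5, 144), (-69.1, 152), (-68.8, 142), (-68.6, 125), (-68.3, 124), (-68.0, 152), (-67.2, 125), (-64.7, 25), (-62.3, 126), (-59.6, 24), (-58.3, 120), (-58.0, 118)]
-8 [(-81.2, 27), (-72.6, 154), (-71.8, 154), (-70.5, 146), (-70.0, 143), (-6
[... 1124 characters left out ...]
(-68.6, 144), (-68.1, 137), (-64.7, 125), (-60.4, 125), (-58.1, 115)]
4 [(-82.7, 27), (-73.1, 154), (-72.1, 128), (-70.8, 154), (-70.3, 144), (-70.0, 148), (-69.7, 149), (-69.5, 149), (-69.3, 147), (-69.0, 153), (-68.8, 28), (-68.6, 142), (-68.2, 138), (-66.0, 119), (-58.3, 24)]
8 [(-80.1, 27), (-72.6, 154), (-71.3, 153), (-70.3, 153), (-69.9, 143), (-69.7, 150), (-69.4, 153), (-69.2, 147), (-69.0, 148), (-68.7, 139), (-68.4, 144), (-67.8, 119), (-65.4, 119), (-63.9, 114), (-60.1, 24)]
30 [(-83.9, 12), (-77.5, 145), (-75.1, 144), (-73.1, 12), (-71.5, 144), (-70.3, 118), (-69.4, 138), (-69.0, 119), (-68.8, 144), (-68.5, 137), (-68.0, 119), (-66.0, 25), (-64.6, 117), (-63.7, 118), (-59.2, 25)]
```

View pics/w5.png

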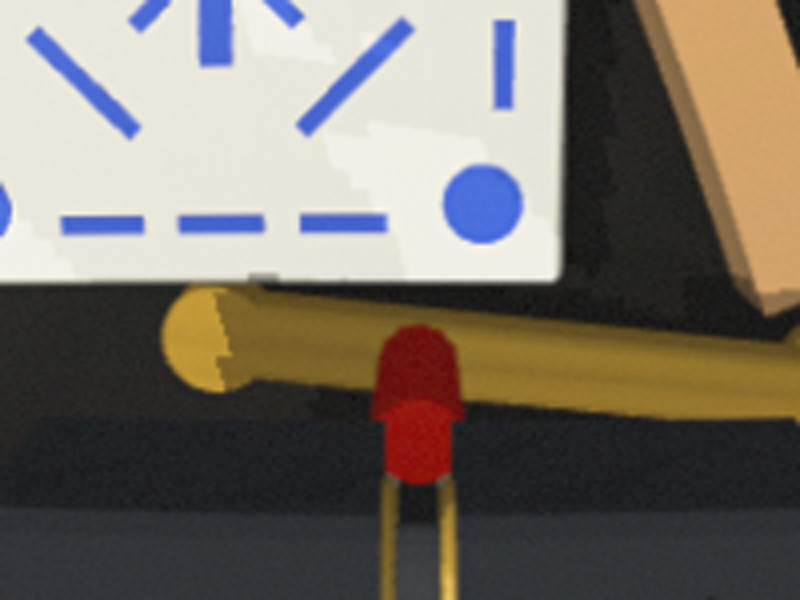

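The nose at (212,340) bears on the middle of the tile's rear edge at (212,283), with about 8 N on the peg. I'll ease off, lift away and check once more.

Emit:
{"method": "step_arm", "body": {"commands": [[[-0.03, 0, 0, 0, 0, 0], [-0.1, 0, 0, 0, 0, 0], [-0.35, 0, 0, 0, 0, 0], [-0.35, 0, -0.4, 0, 0, 0], [-0.35, 0, -0.9, 0, 0, 0], [-0.35, 0, -0.9, 0, 0, 0]]]}}

```text
time: 29.3
eef_pos: [0.6267, 0.118, 0.0709]
tool_rot: [3.139, 0.004, 2.898]
wrist_force: [-0.1, 0.1, -0.6]
grip_width: 0.0006
finger_force: 0.0
```

Emit:
{"method": "step_arm", "body": {"commands": [[[0, 0, -0.4, 0, 0, 0], [0, 0, -0.4, 0, 0, 0], [0, 0, -0.4, 0, 0, 0], [0, 0, -0.4, 0, 0, 0]]]}}

```text
time: 29.8
eef_pos: [0.6237, 0.1174, 0.0985]
tool_rot: [-3.141, -0.002, 2.898]
wrist_force: [0.6, 0.4, 0.3]
grip_width: 0.0005
finger_force: 0.0
```

```bash
python3 p2.py; python3 tl.py | tail -n +2
python3 - <<'E'
from b import *
w=dict(np.load("w.npz"));C=cloud(w);m,_=tile(w,C)
for y in(-40,-20,-6,0,6,20,40):
    q=C[m&(np.abs(C[...,1]-y)<2)];print(y,"tile rear x",np.percentile(q[:,0],1).round(1))
E
```

```text
tcp [-120.2  -29.9] 0.0985 F board -0.5 -0.5 0.3 29.8
peg 182 top [-78.5 -29.4  60.2] [-82.8 -73.9] side front x [-73.2 -72.9]
nose 359 [-83.4 -13.2  25.1] [-67.7   8.8  29. ]
[  170    29   109   109 11469] z 24.404341559754737
((-17.610633850097656, -0.08812332153320312), (101.43854522705078, 100.17024230957031), 0.21844829618930817)
[[-52.5, -1.7], [-47.5, 31.2], [-42.5, 31.3], [-37.5, 32.6], [-32.5, 32.6], [-27.5, 32.7], [-22.5, 32.5], [-17.5, 32.2], [-12.5, 32.5], [-7.5, 31.9], [-2.5, 31.8], [2.5, 32.0], [7.5, 32.2], [12.5, 32.2], [17.5, 31.8], [22.5, 32.0], [27.5, 32.2], [32.5, 31.8], [37.5, 32.0], [42.5, 31.5], [47.5, 30.8]]
-68 [-48.6  48.2]
-56 [-48.6  47.8]
-44 [-48.5  48.6]
-32 [-49.4  48.6]
-20 [-48.4  48.8]
-8 [-48.3  48.6]
4 [-49.   48.5]
16 [-48.5  48.6]
28 [-49.1  48.3]
-40 tile rear x -66.3
-20 tile rear x -67.4
-6 tile rear x -77.8
0 tile rear x -71.6
6 tile rear x -72.6
20 tile rear x -67.0
40 tile rear x -66.6
```

The tile is home, flat and square with the nose against it, and the arm is clear.

```bash
python3 -c "
from bench import hand_in
print(hand_in())"
```

```text
the job is handed in; nothing more can be done
None
```

Job handed in at about 30 s: the tile is flat and square against the back stop (seated with about 8 N), the keeper's nose bears on its rear edge, and the arm is clear and never went near the jar, cup or tumbler.

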